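Fetch the rear barrel off a crowded hook and seat it in the priming stand

TASK

The blue dispensing barrel at the back of the crowded hook is needed. Hang the orange and the green barrel, which are in front of it, on the empty hook first; then take the blue one off, lower it nose down into the bore of the priming stand, press it firmly but gently onto the seal at the bottom by feel, and leave it there. Do not strain the hooks or the seal, drop anything, or disturb the other things on the bench.

Things in the scene. Friction and masses are not known exactly. Their poses are not given: they have to be found in the camera images.
- barrel_blue: 10 ml dispensing barrel, blue cap, 40 to 85 g, hanging nose down. Origin: centre of the nose tip; z up its axis. Nose 7 mm thick up to 10 mm, cone to 17 mm, clear tube 20 mm in diameter to 90 mm, flange 28 mm in diameter at 90 to 93 mm, cap 24 mm in diameter to 103 mm, above it the stirrup. The one wanted; starts rearmost on the crowded hook.
- barrel_orange: 10 ml dispensing barrel, orange cap, 40 to 85 g, hanging nose down. Origin: centre of the nose tip; z up its axis. Nose 7 mm thick up to 10 mm, cone to 17 mm, clear tube 20 mm in diameter to 90 mm, flange 28 mm in diameter at 90 to 93 mm, cap 24 mm in diameter to 103 mm, above it the stirrup. Starts in the middle or the front place.
- barrel_green: 10 ml dispensing barrel, green cap, 40 to 85 g, hanging nose down. Origin: centre of the nose tip; z up its axis. Nose 7 mm thick up to 10 mm, cone to 17 mm, clear tube 20 mm in diameter to 90 mm, flange 28 mm in diameter at 90 to 93 mm, cap 24 mm in diameter to 103 mm, above it the stirrup. Starts in the middle or the front place.
- barrel_blue_eye (a point): Peak of the opening in the blue barrel's stirrup (stiff hanging loop), 139 mm above the nose tip. The stirrup lies in the barrel's y-z plane: 8 mm thick (x), 32 mm wide (y), with flat upright sides 103 to 131 mm above the nose (grip it there, closing along y), top at 145 mm; opening 18 mm wide, 36 mm high. Hanging, this point is 5 mm above the hook bar's axis.
- barrel_orange_eye (a point): Peak of the opening in the orange barrel's stirrup (stiff hanging loop), 139 mm above the nose tip. The stirrup lies in the barrel's y-z plane: 8 mm thick (x), 32 mm wide (y), with flat upright sides 103 to 131 mm above the nose (grip it there, closing along y), top at 145 mm; opening 18 mm wide, 36 mm high. Hanging, this point is 5 mm above the hook bar's axis.
- barrel_green_eye (a point): Peak of the opening in the green barrel's stirrup (stiff hanging loop), 139 mm above the nose tip. The stirrup lies in the barrel's y-z plane: 8 mm thick (x), 32 mm wide (y), with flat upright sides 103 to 131 mm above the nose (grip it there, closing along y), top at 145 mm; opening 18 mm wide, 36 mm high. Hanging, this point is 5 mm above the hook bar's axis.
- hook_full: Crowded hook: fixed stand, dark base 150 x 100 x 12 mm, aluminium 18 mm column at x = 56, y = -38 mm with a cross arm at its top (front face x = 47 mm, top 170 mm high). From the arm an 8 mm steel bar runs level towards -x, axis at y = 0, z = 160 mm, straight to x = -75 mm, then turned up to its end. Origin: underside of the base, mid. Barrels start about x = 20 mm (blue), -16 and -52 mm.
- hook_spare: Empty spare hook: fixed stand, dark base 150 x 100 x 12 mm, aluminium 18 mm column at x = 56, y = -38 mm with a cross arm at its top (front face x = 47 mm, top 170 mm high). From the arm an 8 mm steel bar runs level towards -x, axis at y = 0, z = 160 mm, straight to x = -75 mm, then turned up to its end. Origin: underside of the base, mid. Two barrels fit, e.g. at x = 12 and -32 mm.
- hook_full_tip (a point): Rounded upturned end of the crowded hook: in the stand's frame x = -92 mm, z = 174 mm (bar axis). A barrel raised 21 mm from its hanging height can be drawn off or put on level along the bar past this end. The hook is thin: more than 25 N on it, from anything, strains it.
- hook_spare_tip (a point): Rounded upturned end of the spare hook: in the stand's frame x = -92 mm, z = 174 mm (bar axis). A barrel raised 21 mm from its hanging height can be drawn off or put on level along the bar past this end. The hook is thin: more than 25 N on it, from anything, strains it.
- primer: Priming stand, fixed: aluminium base plate with a sleeve block 50 x 50 mm, top 100 mm above the table, and a blue bracket plate behind it (x = 25 to 43 mm, top 96 mm high). Origin: underside of the base, straight below the bore. A seated barrel's flange ends 14 to 26 mm above the block, depending on the hidden seat.
- bore_mouth (a point): Centre of the mouth of the vertical 23 mm bore (4 mm chamfer) in the block's top. Inside, unseen, is a rubber seal on a seat clamped for the last job: its top is 24 to 36 mm above the table, no reading tells where. The nose tip meets it. The seal gives 1 mm per 4 N, bottoms at 5 mm, needs 7 N or more kept up for 0.2 s to bed the nose; over 25 N spoils it.
- solvent: Bystander: amber bottle 60 mm wide, 130 mm high, red cap; origin at its underside.
- paste_jar: Bystander: grey jar 64 mm wide, 70 mm high; origin at its underside.
- tip_cup: Bystander: aluminium cup 70 mm wide, 60 mm high; origin at its underside.
- driver: Bystander: blue screwdriver 170 mm long, lying along its x.
- parts_tray: Bystander: low blue tray 120 x 90 x 25 mm; origin at its underside.
- spanner: Bystander: spanner 140 mm long, lying along its x.
Mind the look-alikes: they are no part of the job. Leave any purple look-alike of the hook_spare alone.

How it is judged:
By the outcome, as a careful person would: the job done as asked, in the order asked, and still so for the second after the job is handed in, with the robot touching nothing.
It also fails if it takes over 72 s, if anything falls off the work surface, if the arm or the gripper's body presses on something with over 40 N, if the wrist force passes 120 N, or if a joint passes its speed limit or range.

ROBOT

A 6-joint arm with a two-finger parallel gripper is mounted at the origin on the work surface. World frame = base frame: x ahead of the robot, y to its left, z up, the work surface at z = 0. Lengths are in m, angles in rad, forces in N, time in s.
With the tool pointing down it reaches from about 0.4 to 0.825 m from the base axis. Payload 7 kg.
Tool frame: the origin (TCP) lies between the finger pads; the fingertips stand 22 mm ahead of it and the grasp point (between the pads) lies 3 mm ahead of it (ctrl.tip_extent is the distance from the TCP to the fingertips, in m); z points along the fingers, y is the line along which they close (so a half turn about z gives the same grasp; the last joint's range is limited). The gripper opens to 85 mm and grips with 20 to 120 N. Pads are 22 mm wide; open, the fingers measure 114 mm over their backs; the gripper's body (76 mm by 85 mm) begins 54 mm behind the grasp point. The pads swing forward as they close: fully open they stand 13 mm farther back than shut.
Start: joints at [0.288, 0.359, 0.012, 0, -1.224, -0.288], TCP at [0.675, -0, 0.253] pointing down, gripper open.
Joint ranges: [-3.07, 3.07], [-1.43, 2.12], [-1.02, 1.25], [-3.03, 1.67], [-3.05, -0], [-3.03, 3.03]. Speed limits (rad/s): [2.39, 2.39, 3.01, 3.14, 3.14, 3.14].

INTERFACE

Orientations are given as a unit quaternion [w, x, y, z].
In Python, from cell import ctrl, imaging, job gives the robot as it stands.
- The arm moves only by the tool servo_tool, never from a script. Its argument "plan" is a list of rows, each a list of 3 entries, a list of its own where there are three numbers: the shift along the tool's x, y, z in mm, then the turn, a rotation vector about the tool's x, y, z in rad, then the opening, from 0 (shut) to 1 (fully open). In form: [[[x, y, z], [wx, wy, wz], gripper], ...]. A call has 1 to 5 rows; each row shifts and turns the commanded pose from where the row before left it, along the tool's axes as they then stand; what a row does not reach is not made up. A row lasts 1/12 s, in which the tool goes at most 41.7 mm and 7.16 degrees, less where a joint would pass 70% of its speed; a pose out of reach is approached as far as the arm can. A call with a gripper value outside its range is refused whole. The fingers move at their own pace and stop on an object; the grip force is fixed at half the most. Time passes only in rows, so rows that do not move let the fingers close. It gives the time, the measured TCP pose, the force, the opening and the grip force at its end, in the units of the state.
- ctrl.observe(): the state, without advancing time (a new reading comes with each control period).
- imaging.read_camera(name): name is "scene" or "side" or "wrist"; returns the picture (400x640x3 uint8, blue, green, red); there is no depth.
- imaging.get_calibration(name): a dict with "intrinsics" (3x3 intrinsics, pixels), "origin" and "rotation" of the camera in the world; the wrist camera has in their place "mount" (4x4, takes a point from camera to tool coordinates, whose origin is the TCP and whose axes are the flange's). Camera axes: x right, y up, looking along -z (the intrinsics and any distortion apply to the point x, -y, -z); pixel columns grow to the right and rows downward; lengths in m; the calibration is good to about 2 mm. A picture is of the moment at which its call begins: read the wrist's pose just before it. get_calibration takes no time and is no camera call.
- job.hand_in(): hands the job in; it is judged then, once.
The state is a dict: "time_s": time; "joint_pos": joint angles; "joint_vel": joint speeds; "joint_efforts": joint torques, N m; "eef_pos": TCP position; "eef_rot": TCP orientation; "wrist_force": force on the tool from outside, world axes, zero at the start; "ft_torque": the same for the moment, N m; "grip_width": opening from 0.0 (shut) to 1.0 (fully open); "grip_force": force on a finger pad.
Only numpy, scipy, OpenCV 4.12 (cv2) and the standard library are available. Lean on these libraries where they do the work, as an engineer would, in place of code of your own. Each camera call takes 0.05 s, during which the arm holds its last target. There are 200 camera calls.

## Working session

There is one attempt and no reset: what is moved stays moved. The work goes in short steps, Python scripts to look and compute and a tool call to move; the robot and the scene stay as the last step left them, time stands still between calls to the robot, and variables do not carry over. Pictures are saved under pics/ and viewed, at most 10 in all, crops included, and the job is handed in when it is done.

Besides the shell and the picture viewer there is one more tool, called after ">>>" as name(argument=value, ...), one argument or row to a line, values as JSON. servo_tool: Moves the arm, as the interface text tells. Its arguments: {"type":"object","properties":{"plan":{"type":"array","items":{"type":"array"}}},"required":["plan"]}

```bash
ls; mkdir -p pics; cat > h.py <<'E'
import numpy as np, cv2
from cell import ctrl, imaging, job
E
python3 - <<'E'
from h import *
s=ctrl.observe(); print(s)
for n in ("scene","side","wrist"):
    im=imaging.read_camera(n); cv2.imwrite(f"pics/{n}0.png",im); print(n,imaging.get_calibration(n))
E
```

```text
pics
{'time_s': 0.0, 'joint_pos': array([ 2.88089867e-01,  3.59363047e-01,  1.10190671e-02, -3.39215532e-04,
       -1.22409306e+00, -2.88097093e-01]), 'joint_vel': array([ 0.0005354 ,  0.00058153, -0.00053729,  0.00079913, -0.00021798,
       -0.0021833 ]), 'joint_efforts': array([ 2.55543900e-04, -5.83324420e+01,  2.93422562e+01,  6.93659976e+00,
       -6.00149287e-03, -1.14765509e-06]), 'eef_pos': array([ 6.74536708e-01, -3.92638105e-05,  2.52363720e-01]), 'eef_rot': array([-6.44911438e-04, -7.07063133e-01,  7.07149933e-01,  5.31509830e-04]), 'wrist_force': array([ 0.55320934,  0.63354003, -0.90818383]), 'ft_torque': array([-0.02354826,  0.01641478, -0.04496392]), 'grip_force': 0.0, 'grip_width': 0.9996072771549513}
scene {'intrinsics': array([[511.92874765,   0.        , 321.21357572],
       [  0.        , 511.92874765, 200.63668246],
       [  0.        ,   0.        ,   1.        ]]), 'origin': array([ 1.31891205, -1.19685482,  1.20444754]), 'rotation': array([0.85230709, 0.431175  , 0.13571459, 0.26313931])}
side {'intrinsics': array([[422.5253918 ,   0.        , 326.95378245],
       [  0.        , 422.5253918 , 199.83135035],
       [  0.        ,   0.        ,   1.        ]]), 'origin': array([-0.03576022, -0.89306519,  0.93870244]), 'rotation': array([ 0.8686735 ,  0.42240202, -0.11154734, -0.23353817])}
wrist {'intrinsics': array([[343.95358975,   0.        , 318.05666484],
       [  0.        , 343.95358975, 199.89992139],
       [  0.        ,   0.        ,   1.        ]]), 'mount': array([[-1.19282214e-04,  9.65791589e-01,  2.59319480e-01,
         6.59028887e-02],
       [ 9.99999406e-01, -1.65787368e-04,  1.07742846e-03,
        -1.27268695e-03],
       [ 1.08356324e-03,  2.59319455e-01, -9.65790995e-01,
        -1.19400513e-01],
       [ 0.00000000e+00,  0.00000000e+00,  0.00000000e+00,
         1.00000000e+00]])}
```

View pics/scene0.png

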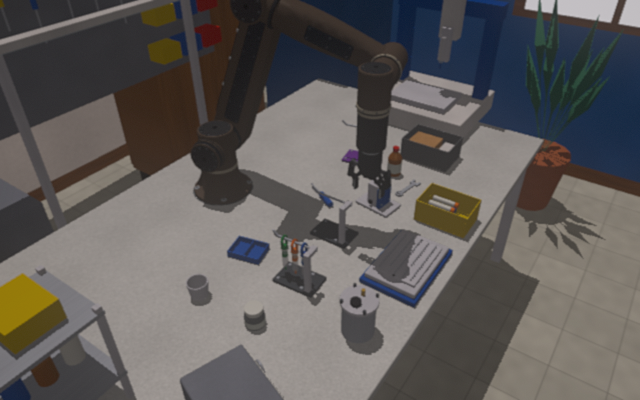

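View pics/side0.png

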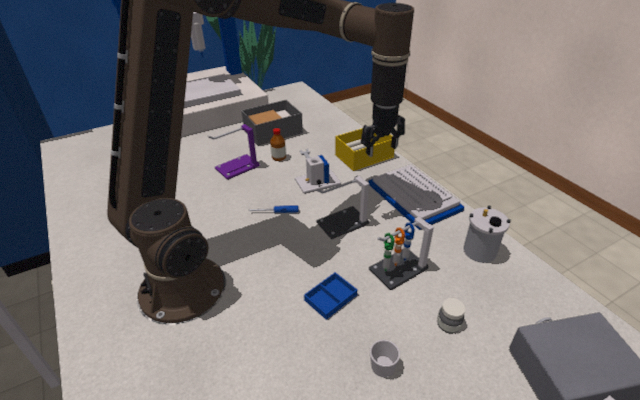

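The spare hook could be either the grey stand at scene (335,225) / side (345,215) or the purple look-alike at side (240,160); by the description it is the grey one. The crowded hook is the stand with three barrels, at scene (300,270) / side (400,262). It hangs green (front), orange (middle) and blue (rear). The primer is at scene (380,195) / side (318,175). I'll check these in close crops.

```bash
python3 - <<'E'
from h import *
a=cv2.imread("pics/side0.png")[140:290,285:445]; b=cv2.imread("pics/scene0.png")[170:300,230:410]
A=cv2.resize(a,None,fx=3.75,fy=3.75,interpolation=2)  #600x562
cv2.imwrite("pics/cs.png",cv2.resize(a,None,fx=4.0-0.0,fy=4.0,interpolation=2)[:600])
cv2.imwrite("pics/cc.png",cv2.resize(b,None,fx=4,fy=4,interpolation=2))
E
```

```text
(no output)
```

View pics/cs.png

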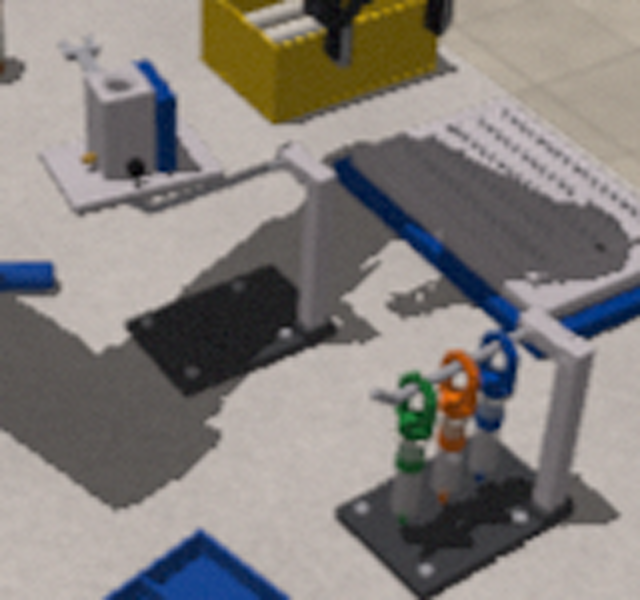

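View pics/cc.png

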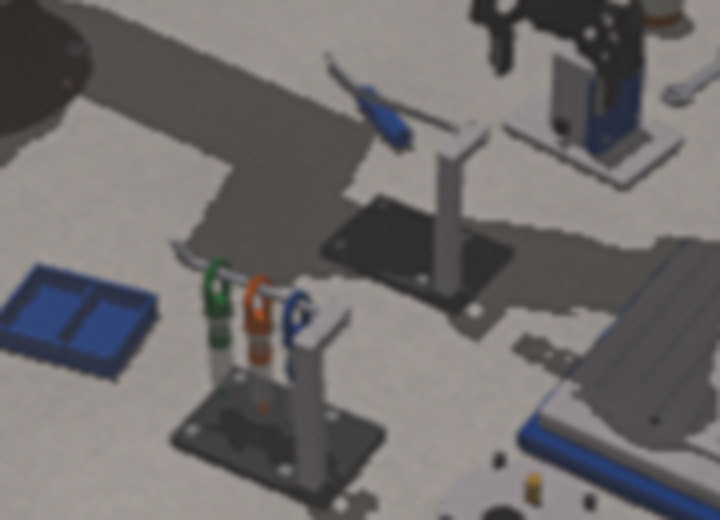

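The crops confirm it. The crowded stand (side crop 455,470) carries green in front, orange in the middle and blue at the rear. The grey spare stand (side crop 235,325) is empty, with its bar running left from (290,160) to about (150,205). The primer bore is at side crop (118,80).

```bash
cat >> h.py <<'E'
from scipy.spatial.transform import Rotation as R
def rq(q): return R.from_quat(np.r_[q[1:],q[0]]).as_matrix()
def pose(n,s=None):
    c=imaging.get_calibration(n)
    if n!="wrist": return c["intrinsics"],np.array(c["origin"]),rq(c["rotation"])
    Rt=rq(s["eef_rot"]); m=c["mount"]
    return c["intrinsics"],s["eef_pos"]+Rt@m[:3,3],Rt@m[:3,:3]
def ray(P,uv):
    K,o,Rm=P; d=np.linalg.inv(K)@np.r_[uv,1.]; d=Rm@(d*[1,-1,-1]); return o,d/np.linalg.norm(d)
def onz(P,uv,z):
    o,d=ray(P,uv); return o+d*(z-o[2])/d[2]
def tri(rays):
    A=sum(np.eye(3)-np.outer(d,d) for o,d in rays); b=sum((np.eye(3)-np.outer(d,d))@o for o,d in rays)
    p=np.linalg.solve(A,b); return p,[np.linalg.norm(np.cross(d,p-o)) for o,d in rays]
def proj(P,p):
    K,o,Rm=P; c=Rm.T@(np.asarray(p)-o)*[1,-1,-1]; u=K@c; return u[:2]/u[2]
E
python3 - <<'E'
from h import *
np.set_printoptions(precision=4,suppress=True)
S=pose("side");C=pose("scene")
fs=lambda u,v:np.array([285+u/4-.4,140+v/4-.4]); fc=lambda u,v:np.array([230+u/4-.4,170+v/4-.4])
for nm,a,b in(("full",[(338,512),(425,592),(572,505)],[(172,435),(315,497),(385,432),(235,372)]),("spare",[(130,325),(190,392),(333,325),(275,268)],[(322,245),(455,308),(513,252),(380,197)])):
  print(nm,"side",[onz(S,fs(*p),.012)[:2] for p in a]); print("scene",[onz(C,fc(*p),.012)[:2] for p in b])
print("tipfull",tri([ray(S,fs(378,395)),ray(C,fc(178,247))]))
print("tipspare",tri([ray(S,fs(150,206)),ray(C,fc(330,60))]))
print("bore",onz(S,fs(118,80),.1))
for nm,a,b in(("g",(418,385),(218,268)),("o",(460,360),(258,285)),("b",(497,340),(298,300))):
  print(nm,onz(S,fs(*a),.165),onz(C,fc(*b),.165))
E
```

```text
full side [array([ 0.4963, -0.2133]), array([ 0.5062, -0.3063]), array([ 0.6496, -0.2945])]
scene [array([ 0.5061, -0.3017]), array([ 0.6426, -0.2918]), array([ 0.648 , -0.2011]), array([ 0.5032, -0.2134])]
spare side [array([0.4653, 0.0471]), array([ 0.4673, -0.048 ]), array([ 0.6116, -0.0381]), array([0.6107, 0.0496])]
scene [array([ 0.4666, -0.0351]), array([ 0.6134, -0.0401]), array([0.6158, 0.054 ]), array([0.4708, 0.0529])]
tipfull (array([ 0.4873, -0.2561,  0.1702]), [np.float64(0.0007193247360907442), np.float64(0.0007193247360907045)])
tipspare (array([ 0.4538, -0.0053,  0.1849]), [np.float64(0.0085375415419889), np.float64(0.008537541541988955)])
bore [0.5731 0.2613 0.1   ]
g [ 0.5192 -0.2582  0.165 ] [ 0.5249 -0.2529  0.165 ]
o [ 0.5587 -0.2526  0.165 ] [ 0.5631 -0.2516  0.165 ]
b [ 0.5933 -0.2491  0.165 ] [ 0.5991 -0.2484  0.165 ]
```

>>> servo_tool(
  plan=[
    [[0, 34, -10], [0, 0, 0], 1],
    [[0, 34, -10], [0, 0, 0], 1],
    [[0, 34, -10], [0, 0, 0], 1],
    [[0, 34, -10], [0, 0, 0], 1],
    [[0, 0, 0], [0, 0, 0.12], 1],
  ],
)

```text
time_s: 0.57
eef_pos: [0.535, -0.0004, 0.2962]
eef_rot: [0.002, -0.664, 0.748, -0.0]
wrist_force: [-0.4, -0.3, -0.0]
grip_width: 1.0
grip_force: 0.0
```

>>> servo_tool(
  plan=[
    [[0, 0, 0], [0, 0, 0.12], 1],
    [[0, 0, 0], [0, 0, 0.12], 1],
    [[0, 0, 0], [0, 0, 0.12], 1],
    [[0, 0, 0], [0, 0, 0.12], 1],
    [[0, 0, 0], [0, 0, 0.12], 1],
  ],
)

```text
time_s: 0.98
eef_pos: [0.5387, -0.0, 0.2932]
eef_rot: [-0.0, -0.41, 0.912, 0.0]
wrist_force: [-1.0, 0.6, 0.3]
grip_width: 1.001
grip_force: 0.0
```

>>> servo_tool(
  plan=[
    [[0, 0, 0], [0, 0, 0.12], 1],
    [[0, 0, 0], [0, 0, 0.12], 1],
    [[0, 0, 0], [0, 0, 0.12], 1],
    [[0, 0, 0], [0, 0, 0.12], 1],
    [[0, 0, 0], [0, 0, 0.12], 1],
  ],
)

```text
time_s: 1.4
eef_pos: [0.5388, -0.0, 0.2931]
eef_rot: [-0.0, -0.122, 0.993, 0.0]
wrist_force: [0.5, 0.1, -0.3]
grip_width: 0.999
grip_force: 0.0
```

>>> servo_tool(
  plan=[
    [[0, 0, 0], [0, 0, 0.12], 1],
    [[0, 0, 0], [0, 0, 0.12], 1],
    [[0, 0, 0], [0, 0, 0.011], 1],
    [[0, 0, 0], [0, 0, 0], 1],
    [[0, 0, 0], [0, 0, 0], 1],
  ],
)

```text
time_s: 1.82
eef_pos: [0.5389, -0.0, 0.2932]
eef_rot: [-0.0, -0.002, 1.0, -0.0]
wrist_force: [1.1, 0.5, -0.6]
grip_width: 1.002
grip_force: 0.0
```

```bash
cat >> h.py <<'E'
import pickle
def snap(name,cams=("wrist",)):
    s=ctrl.observe(); ims={c:imaging.read_camera(c) for c in cams}
    for c in cams: cv2.imwrite(f"pics/{name}_{c}.png",ims[c])
    pickle.dump({c:pose(c,s) for c in cams},open(f"pics/{name}.pkl","wb")); return s,ims
def load(name,c="wrist"): return cv2.imread(f"pics/{name}_{c}.png"),pickle.load(open(f"pics/{name}.pkl","rb"))[c]
E
python3 -c "
from h import *
snap('w1')"
```

>>> servo_tool(
  plan=[
    [[-10, 40, -5], [0, 0, 0], 1],
    [[-10, 40, -5], [0, 0, 0], 1],
    [[-10, 40, 0], [0, 0, 0], 1],
    [[-10, 40, 0], [0, 0, 0], 1],
    [[0, 40, 0], [0, 0, 0], 1],
  ],
)

```text
time_s: 2.28
eef_pos: [0.58, 0.2019, 0.3031]
eef_rot: [0.0, -0.001, 1.0, -0.0]
wrist_force: [1.0, 0.8, -0.3]
grip_width: 1.0
grip_force: 0.0
```

>>> servo_tool(
  plan=[
    [[0, 20, 0], [0, 0, 0], 1],
    [[0, 0, 0], [0, 0, 0], 1],
    [[0, 0, 0], [0, 0, 0], 1],
    [[0, 0, 0], [0, 0, 0], 1],
    [[0, 0, 0], [0, 0, 0], 1],
  ],
)

```text
time_s: 2.7
eef_pos: [0.579, 0.2191, 0.3034]
eef_rot: [0.0, 0.0, 1.0, 0.0]
wrist_force: [-0.2, 0.3, 0.3]
grip_width: 0.999
grip_force: 0.0
```

```bash
python3 -c "
from h import *
s,_=snap('w2');print(s['eef_pos'])"
```

```text
[0.57899747 0.21913296 0.30343369]
```

>>> servo_tool(
  plan=[
    [[0, -41, 0], [0, 0, 0], 1],
    [[0, -41, 0], [0, 0, 0], 1],
    [[0, -41, 0], [0, 0, 0], 1],
    [[0, -41, 0], [0, 0, 0], 1],
    [[0, -41, 0], [0, 0, 0], 1],
  ],
)

```text
time_s: 3.17
eef_pos: [0.5784, 0.0123, 0.3039]
eef_rot: [0.001, 0.0, 1.0, 0.0]
wrist_force: [1.5, 0.6, 0.1]
grip_width: 1.001
grip_force: 0.0
```

>>> servo_tool(
  plan=[
    [[0, -41, 0], [0, 0, 0], 1],
    [[0, -41, 0], [0, 0, 0], 1],
    [[0, -41, 0], [0, 0, 0], 1],
    [[0, -41, 0], [0, 0, 0], 1],
    [[0, -41, 0], [0, 0, 0], 1],
  ],
)

```text
time_s: 3.58
eef_pos: [0.578, -0.193, 0.304]
eef_rot: [0.001, 0.0, 1.0, -0.0]
wrist_force: [1.6, 1.2, 0.2]
grip_width: 1.002
grip_force: 0.0
```

>>> servo_tool(
  plan=[
    [[5, -41, 0], [0, 0, 0], 1],
    [[5, -26, 0], [0, 0, 0], 1],
    [[0, 0, 0], [0, 0, 0], 1],
    [[0, 0, 0], [0, 0, 0], 1],
    [[0, 0, 0], [0, 0, 0], 1],
  ],
)

```text
time_s: 4.0
eef_pos: [0.5684, -0.2577, 0.3035]
eef_rot: [0.0, 0.001, 1.0, 0.0]
wrist_force: [0.1, 1.5, 0.3]
grip_width: 1.004
grip_force: 0.0
```

```bash
python3 - <<'E'
from h import *
s,_=snap('w3',("wrist","scene","side"));print(s['eef_pos'],s['time_s'])
I=[cv2.imread(f"pics/w{i}_wrist.png") for i in (1,2,3)]
m=np.vstack([np.hstack([I[0],I[1]]),np.hstack([I[2],cv2.imread("pics/w3_scene.png")])])
cv2.imwrite("pics/m.png",cv2.resize(m,(800,500),interpolation=cv2.INTER_AREA))
E
```

```text
[ 0.56836602 -0.25771741  0.30350401] 4.0
```

View pics/m.png

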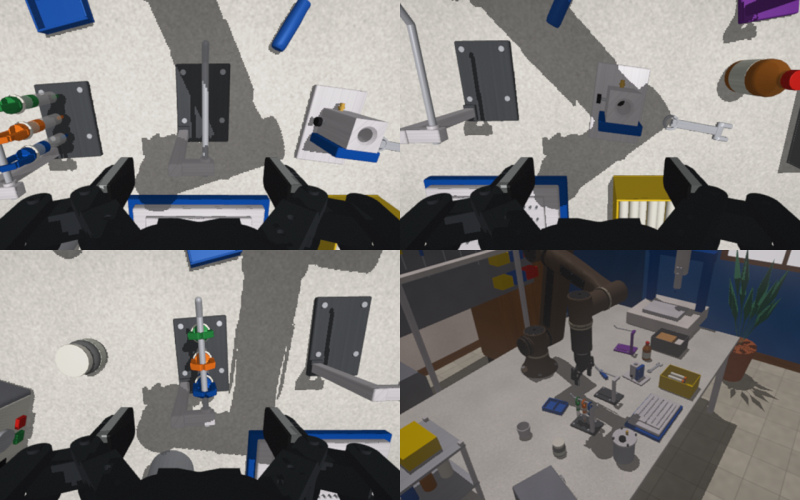

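Montage (scale 0.625): top-left has the spare bar at about (205,42)–(205,160). Top-right has the bore at (622,104). Bottom-left has the crowded hook, with the tip at (198,298), green (201,335), orange (203,362) and blue (205,386). Next is a zoom to pick exact points.

```bash
python3 - <<'E'
from h import *
a,_=load('w1');b,_=load('w3');c,_=load('w2')
z=lambda im,r,cc:cv2.resize(im[r:r+200,cc:cc+88],None,fx=3,fy=3,interpolation=2)
m=np.hstack([z(a,60,285),z(b,70,275),z(c,90,310)]);print(m.shape);cv2.imwrite("pics/z.png",m)
S=lambda im,lo,hi:cv2.inRange(cv2.cvtColor(im,cv2.COLOR_BGR2HSV),lo,hi)
for n,lo,hi in(("g",(50,100,30),(85,255,255)),("o",(5,150,60),(18,255,255)),("b",(100,150,40),(125,255,255))):
  k=S(b,lo,hi); k[:70]=0;k[330:]=0;k[:,:270]=0;k[:,370:]=0
  nn,l,st,ce=cv2.connectedComponentsWithStats(k); 
  print(n,[(st[i],ce[i].round(1)) for i in range(1,nn) if st[i][4]>30])
E
```

```text
(600, 792, 3)
g [(array([300, 121,  42,  25, 592], dtype=int32), array([320.3, 134.6]))]
o [(array([304, 165,  41,  29, 712], dtype=int32), array([323.7, 181.9]))]
b [(array([308, 205,  39,  32, 738], dtype=int32), array([326.6, 223. ]))]
```

View pics/z.png

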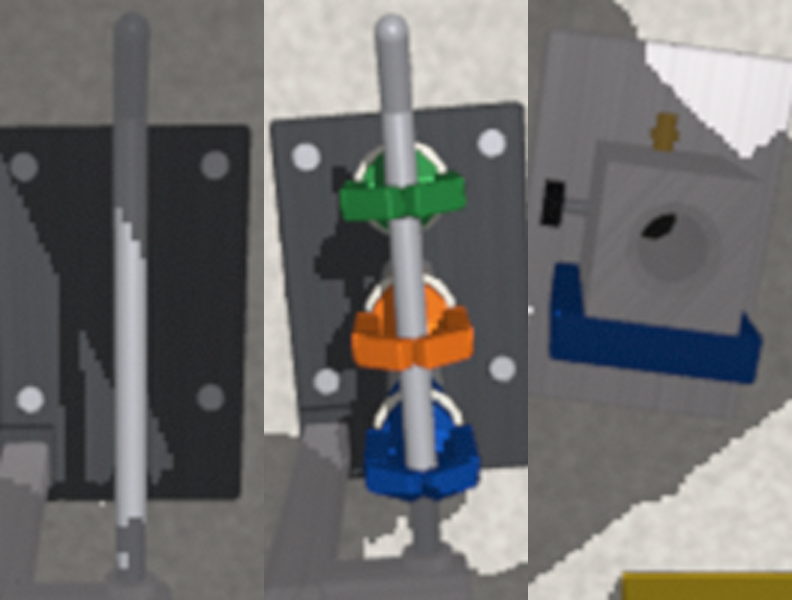

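```bash
python3 - <<'E'
from h import *
np.set_printoptions(precision=4,suppress=True)
p=lambda u,v,r,c,o=0:np.array([c+(u-o)/3-.33,r+v/3-.33])
_,P1=load('w1');_,P3=load('w3');_,P2=load('w2')
a=onz(P1,p(131,130,60,285),.16);b=onz(P1,p(130.5,500,60,285),.16);t=onz(P1,p(131,22,60,285),.176)
print("spare",a,b,t,"yaw",np.arctan2(*(b-a)[1::-1]))
a=onz(P3,p(398,120,70,275,264),.16);b=onz(P3,p(422,460,70,275,264),.16);t=onz(P3,p(391,25,70,275,264),.176)
print("full",a,b,t,"yaw",np.arctan2(*(b-a)[1::-1]))
for n,q in(("g",(403,200)),("o",(413,350)),("b",(424,475))): print(n,onz(P3,p(*q,70,275,264),.171))
print("bore",onz(P2,p(677,247,90,310,528),.1))
# spare as seen in other wrist views, base corner checks omitted
E
```

```text
spare [0.4718 0.0066 0.16  ] [0.564  0.0075 0.16  ] [0.4496 0.0059 0.176 ] yaw 0.009743861844638409
full [ 0.506  -0.2571  0.16  ] [ 0.5944 -0.2507  0.16  ] [ 0.4851 -0.2587  0.176 ] yaw 0.07196211520834876
g [ 0.5246 -0.2559  0.171 ]
o [ 0.5616 -0.2534  0.171 ]
b [ 0.5947 -0.2505  0.171 ]
bore [0.5744 0.258  0.1   ]
```

>>> servo_tool(
  plan=[
    [[0, 0, 0], [0, 0, -0.07], 1],
    [[22, 2.5, 20], [0, 0, 0], 1],
    [[21.6, 2.5, 20], [0, 0, 0], 1],
    [[0, 0, 20], [0, 0, 0], 1],
    [[0, 0, 0], [0, 0, 0], 1],
  ],
)

```text
time_s: 4.57
eef_pos: [0.5228, -0.2534, 0.2402]
eef_rot: [-0.002, -0.035, 0.999, 0.001]
wrist_force: [-0.4, 0.4, -1.5]
grip_width: 1.003
grip_force: 0.0
```

>>> servo_tool(
  plan=[
    [[0, 0, 20], [0, 0, 0], 1],
    [[0, 0, 20], [0, 0, 0], 1],
    [[0, 0, 20], [0, 0, 0], 0.8],
    [[0, 0, 20], [0, 0, 0], 0.7],
    [[0, 0, 15], [0, 0, 0], 0.7],
  ],
)

```text
time_s: 4.98
eef_pos: [0.526, -0.2544, 0.1479]
eef_rot: [0.0, -0.036, 0.999, -0.0]
wrist_force: [0.4, 1.0, -0.4]
grip_width: 0.707
grip_force: 0.0
```

>>> servo_tool(
  plan=[
    [[0, 0, 0], [0, 0, 0], 0.7],
    [[0, 0, 0], [0, 0, 0], 0.7],
  ],
)

```text
time_s: 5.15
eef_pos: [0.5259, -0.2547, 0.1488]
eef_rot: [-0.0, -0.036, 0.999, -0.0]
wrist_force: [0.8, -0.0, -0.8]
grip_width: 0.697
grip_force: 0.0
```

```bash
python3 - <<'E'
from h import *
s,i=snap('w4');print(s['eef_pos'],s['eef_rot'],s['wrist_force'],s['grip_width'])
cv2.imwrite("pics/w4v.png",i['wrist'])
E
```

```text
[ 0.5258959  -0.25472871  0.14876035] [-3.35211855e-04 -3.55652130e-02  9.99367285e-01 -1.79855870e-04] [ 0.75826336 -0.01557645 -0.76025845] 0.6969120530837289
```

View pics/w4v.png

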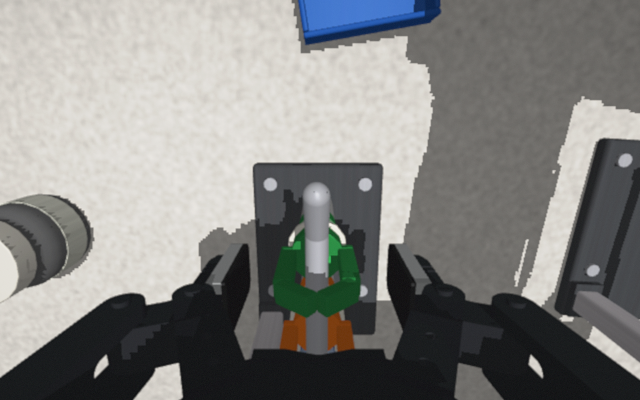

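The pads (inner edges at 248 and 388) straddle the green stirrup (275–358), which is centred. I'll close on it and lift.

>>> servo_tool(
  plan=[
    [[0, -0.5, 0], [0, 0, 0], 0],
    [[0, 0, 0], [0, 0, 0], 0],
    [[0, 0, 0], [0, 0, 0], 0],
    [[0, 0, 0], [0, 0, 0], 0],
    [[0, 0, 0], [0, 0, 0], 0],
  ],
)

```text
time_s: 5.62
eef_pos: [0.526, -0.2556, 0.1498]
eef_rot: [0.001, -0.035, 0.999, -0.0]
wrist_force: [-1.0, 2.7, 6.0]
grip_width: 0.366
grip_force: 58.8
```

>>> servo_tool(
  plan=[
    [[0, 0, 0], [0, 0, 0], 0],
    [[0, 0, -5], [0, 0, 0], 0],
    [[0, 0, -8], [0, 0, 0], 0],
    [[0, 0, -8], [0, 0, 0], 0],
    [[0, 0, 0], [0, 0, 0], 0],
  ],
)

```text
time_s: 6.03
eef_pos: [0.526, -0.256, 0.1716]
eef_rot: [0.001, -0.035, 0.999, -0.001]
wrist_force: [0.6, 0.2, -0.9]
grip_width: 0.36
grip_force: 59.3
```

>>> servo_tool(
  plan=[
    [[15, 0, 0], [0, 0, 0], 0],
    [[22, 0, 0], [0, 0, 0], 0],
    [[22, 0, 0], [0, 0, 0], 0],
    [[22, 0, 0], [0, 0, 0], 0],
    [[22, 0, 0], [0, 0, 0], 0],
  ],
)

```text
time_s: 6.45
eef_pos: [0.4213, -0.2628, 0.1694]
eef_rot: [0.0, -0.035, 0.999, 0.0]
wrist_force: [0.0, 0.1, -0.2]
grip_width: 0.362
grip_force: 59.3
```

```bash
python3 - <<'E'
from h import *
np.set_printoptions(precision=4,suppress=True)
s,i=snap('w5',("wrist","side"));print(s['eef_pos'],s['wrist_force'],s['grip_width'])
a=i['side'][170:320,310:460]
cv2.imwrite("pics/w5v.png",np.hstack([cv2.resize(i['wrist'],(480,300)),cv2.resize(a,(300,300))]))
E
```

```text
[ 0.4213 -0.2628  0.1694] [ 0.0285  0.0573 -0.1631] 0.36227957163153246
```

View pics/w5v.png

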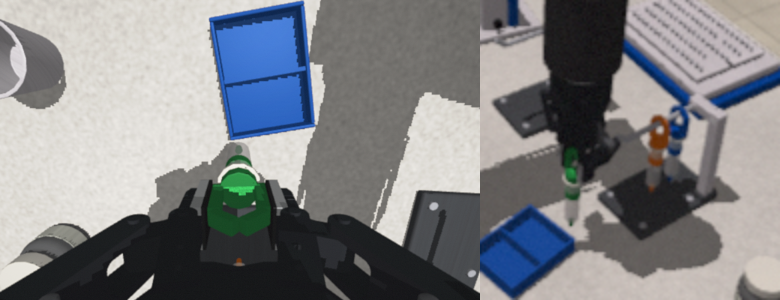

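The green barrel is in the grip, hanging straight, and clear of the hook. Next I carry it to the front of the spare hook.

>>> servo_tool(
  plan=[
    [[1, 5, 0], [0, 0, 0.06], 0],
    [[2, 38, 0], [0, 0, 0], 0],
    [[0, 38, 0], [0, 0, 0], 0],
    [[0, 38, 0], [0, 0, 0], 0],
    [[0, 38, 0], [0, 0, 0], 0],
  ],
)

```text
time_s: 6.97
eef_pos: [0.4176, -0.1046, 0.1696]
eef_rot: [0.0, -0.004, 1.0, 0.0]
wrist_force: [1.0, 0.2, -0.3]
grip_width: 0.362
grip_force: 59.5
```

>>> servo_tool(
  plan=[
    [[0, 38, 0], [0, 0, 0], 0],
    [[0, 38, 0], [0, 0, 0], 0],
    [[0, 37, 0], [0, 0, 0], 0],
    [[0, 0, 0], [0, 0, 0], 0],
    [[0, 0, 0], [0, 0, 0], 0],
  ],
)

```text
time_s: 7.38
eef_pos: [0.417, 0.0094, 0.1697]
eef_rot: [0.0, -0.007, 1.0, 0.0]
wrist_force: [-0.3, 0.8, -0.0]
grip_width: 0.36
grip_force: 59.7
```

```bash
python3 - <<'E'
from h import *
np.set_printoptions(precision=4,suppress=True)
s,i=snap('w6',("scene","side"));print(s['eef_pos'],s['eef_rot'])
a=i['side'][140:260,290:410];b=i['scene'][140:260,270:390]
cv2.imwrite("pics/w6v.png",np.hstack([cv2.resize(a,(400,400)),cv2.resize(b,(400,400))]))
E
```

```text
[0.417  0.0094 0.1697] [ 0.0005 -0.0073  1.      0.0002]
```

View pics/w6v.png

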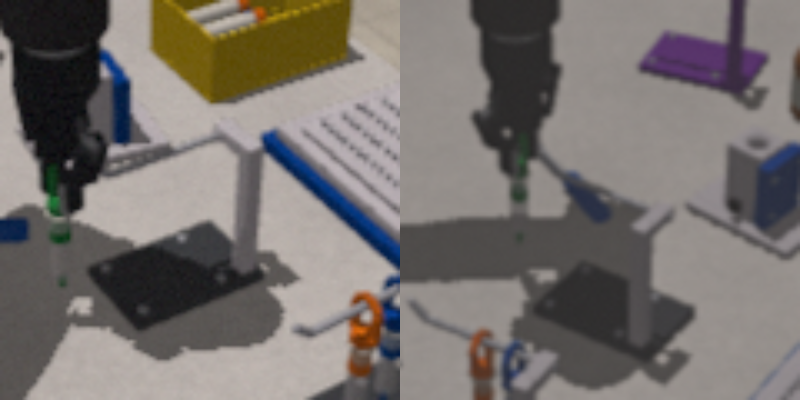

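Held straight, entrance clear. I shift y by −3 mm and slide on in stages.

>>> servo_tool(
  plan=[
    [[0, -3, 0], [0, 0, 0], 0],
    [[-12, 0, 0], [0, 0, 0], 0],
    [[-20, 0, 0], [0, 0, 0], 0],
    [[-20, 0, 0], [0, 0, 0], 0],
    [[0, 0, 0], [0, 0, 0], 0],
  ],
)

```text
time_s: 7.9
eef_pos: [0.4723, 0.0036, 0.1693]
eef_rot: [0.001, -0.004, 1.0, -0.0]
wrist_force: [1.7, -0.1, 0.6]
grip_width: 0.362
grip_force: 59.7
```

>>> servo_tool(
  plan=[
    [[-20, 0, 0], [0, 0, 0], 0],
    [[-20, 0, 0], [0, 0, 0], 0],
    [[-20, 0, 0], [0, 0, 0], 0],
    [[-20, 0, 0], [0, 0, 0], 0],
    [[-3, 0, 0], [0, 0, 0], 0],
  ],
)

```text
time_s: 8.32
eef_pos: [0.5545, 0.004, 0.1688]
eef_rot: [0.0, -0.004, 1.0, -0.0]
wrist_force: [0.7, 0.1, 0.4]
grip_width: 0.355
grip_force: 59.7
```

>>> servo_tool(
  plan=[
    [[0, 0, 7], [0, 0, 0], 0],
    [[0, 0, 6], [0, 0, 0], 0],
    [[0, 0, 4], [0, 0, 0], 0],
    [[0, 0, 0], [0, 0, 0], 0],
    [[0, 0, 0], [0, 0, 0], 0],
  ],
)

```text
time_s: 8.73
eef_pos: [0.5507, 0.0052, 0.1521]
eef_rot: [-0.0, -0.005, 1.0, 0.0]
wrist_force: [-0.0, 0.0, -1.0]
grip_width: 0.358
grip_force: 59.7
```

>>> servo_tool(
  plan=[
    [[0, 2, 1], [0, 0, 0], 0],
    [[0, 0, 1], [0, 0, 0], 0],
    [[0, 0, 0], [0, 0, 0], 0],
  ],
)

```text
time_s: 8.98
eef_pos: [0.551, 0.0075, 0.1501]
eef_rot: [-0.0, -0.005, 1.0, -0.0]
wrist_force: [-0.5, 0.8, -0.4]
grip_width: 0.358
grip_force: 59.9
```

>>> servo_tool(
  plan=[
    [[0, 0, 0.5], [0, 0, 0], 0],
    [[0, 0, 0.5], [0, 0, 0], 0],
    [[0, 0, 0], [0, 0, 0], 0],
  ],
)

```text
time_s: 9.23
eef_pos: [0.5513, 0.0075, 0.1498]
eef_rot: [0.0, -0.005, 1.0, -0.0]
wrist_force: [-3.7, 1.4, 5.9]
grip_width: 0.36
grip_force: 60.5
```

>>> servo_tool(
  plan=[
    [[0, 0, -0.7], [0, 0, 0], 0],
    [[0, 0, 0], [0, 0, 0], 0.7],
    [[0, 0, 0], [0, 0, 0], 0.7],
    [[0, 0, 0], [0, 0, 0], 0.7],
    [[0, 0, 0], [0, 0, 0], 0.7],
  ],
)

```text
time_s: 9.65
eef_pos: [0.5515, 0.0074, 0.1499]
eef_rot: [-0.0, -0.005, 1.0, -0.0]
wrist_force: [0.2, -0.1, -0.4]
grip_width: 0.7
grip_force: 0.0
```

>>> servo_tool(
  plan=[
    [[0, 0, -5], [0, 0, 0], 0.7],
    [[0, 0, -15], [0, 0, 0], 0.7],
    [[0, 0, -25], [0, 0, 0], 0.7],
    [[0, 0, -25], [0, 0, 0], 0.7],
    [[0, 0, 0], [0, 0, 0], 0.7],
  ],
)

```text
time_s: 10.07
eef_pos: [0.554, 0.0077, 0.2254]
eef_rot: [0.004, -0.005, 1.0, 0.0]
wrist_force: [0.5, 0.2, 1.1]
grip_width: 0.696
grip_force: 0.0
```

```bash
python3 - <<'E'
from h import *
np.set_printoptions(precision=4,suppress=True)
s,i=snap('w7',("wrist","side"));print(s['eef_pos'],s['wrist_force'],s['grip_width'])
a=i['side'][140:290,290:440]
cv2.imwrite("pics/w7v.png",np.hstack([cv2.resize(i['wrist'],(480,300)),cv2.resize(a,(300,300))]))
E
```

```text
[0.554  0.0077 0.2254] [0.4677 0.2348 1.0983] 0.6959882497820163
```

View pics/w7v.png

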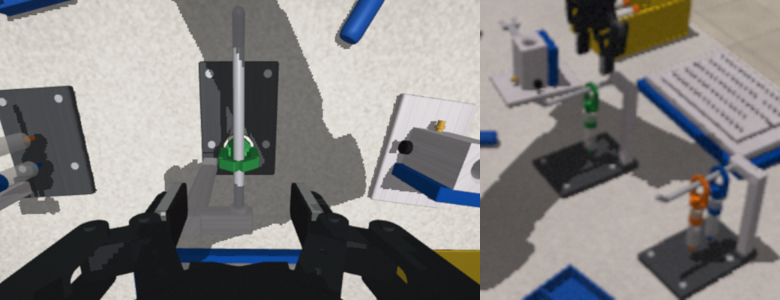

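That view was my tenth picture: green hangs on the spare hook, with its stirrup at wrist (240,158) and side (592,90). From here I check by numbers only. Next is orange.

>>> servo_tool(
  plan=[
    [[1, -5, 0], [0, 0, -0.06], 0.7],
    [[3, -37, 0], [0, 0, 0], 0.7],
    [[4, -37, 0], [0, 0, 0], 0.7],
    [[0, -37, 0], [0, 0, 0], 0.7],
    [[0, -37, 0], [0, 0, 0], 0.7],
  ],
)

```text
time_s: 10.58
eef_pos: [0.553, -0.1469, 0.2192]
eef_rot: [-0.001, -0.035, 0.999, 0.0]
wrist_force: [1.5, 1.0, -0.2]
grip_width: 0.698
grip_force: 0.0
```

>>> servo_tool(
  plan=[
    [[0, -37, 0], [0, 0, 0], 0.7],
    [[0, -37, 0], [0, 0, 0], 0.7],
    [[0, -34, 0], [0, 0, 0], 0.7],
    [[0, 0, 0], [0, 0, 0], 0.7],
    [[0, 0, 0], [0, 0, 0], 0.7],
  ],
)

```text
time_s: 11.0
eef_pos: [0.5604, -0.2552, 0.2183]
eef_rot: [-0.001, -0.033, 0.999, 0.0]
wrist_force: [-0.6, -0.3, 0.2]
grip_width: 0.699
grip_force: 0.0
```

```bash
cat >> h.py <<'E'
HSV={"g":((50,100,30),(85,255,255)),"o":((5,150,60),(18,255,255)),"b":((100,150,40),(125,255,255))}
def blobs(im,c,amin=30):
    k=cv2.inRange(cv2.cvtColor(im,cv2.COLOR_BGR2HSV),*HSV[c])
    n,l,st,ce=cv2.connectedComponentsWithStats(k)
    return [(st[i].tolist(),ce[i].round(1).tolist()) for i in range(1,n) if st[i][4]>amin]
def stat():
    s=ctrl.observe(); r=rq(s["eef_rot"]); print("t",s["time_s"],"pos",s["eef_pos"].round(4),"yaw",round(float(np.arctan2(r[1,1],r[0,1])-np.pi/2),4),"tilt",r[:2,2].round(4),"F",s["wrist_force"].round(1),"g",round(s["grip_width"],3)); return s
E
python3 - <<'E'
from h import *
stat(); s,i=snap('w8'); P=load('w8')[1]
for c in "ob":
  for st,ce in blobs(i['wrist'],c,150):
    x,y,w,h,a=st; print(c,st,ce,"bottom mid",onz(P,(x+w/2,y+h),.171).round(4),"topmid",onz(P,(x+w/2,y),.16).round(4))
E
```

```text
t 11.0 pos [ 0.5604 -0.2552  0.2183] yaw 0.0663 tilt [-0.0027  0.0006] F [-0.6 -0.3  0.2] g 0.699
o [294, 199, 57, 48, 1693] [321.6, 226.7] bottom mid [ 0.5663 -0.253   0.171 ] topmid [ 0.5434 -0.2544  0.16  ]
b [308, 0, 92, 17, 814] [340.0, 5.2] bottom mid [ 0.457  -0.2467  0.171 ] topmid [ 0.4473 -0.2465  0.16  ]
b [296, 249, 53, 58, 1638] [321.7, 281.7] bottom mid [ 0.6015 -0.2505  0.171 ] topmid [ 0.5721 -0.2524  0.16  ]
b [601, 351, 39, 21, 486] [625.0, 359.5] bottom mid [ 0.6326 -0.0751  0.171 ] topmid [ 0.6266 -0.0674  0.16  ]
```

>>> servo_tool(
  plan=[
    [[-1.5, 2, 10], [0, 0, 0], 0.7],
    [[0, 0, 20], [0, 0, 0], 0.7],
    [[0, 0, 20], [0, 0, 0], 0.7],
    [[0, 0, 15], [0, 0, 0], 0.7],
    [[0, 0, 4.5], [0, 0, 0], 0.7],
  ],
)

```text
time_s: 11.47
eef_pos: [0.5612, -0.2493, 0.1472]
eef_rot: [-0.002, -0.036, 0.999, 0.001]
wrist_force: [-0.9, 0.4, -1.2]
grip_width: 0.699
grip_force: 0.0
```

>>> servo_tool(
  plan=[
    [[0, 0, 0], [0, 0, 0], 0.7],
    [[0, 0, 0], [0, 0, 0], 0.7],
    [[0, 0, 0], [0, 0, 0], 0.6],
  ],
)

```text
time_s: 11.72
eef_pos: [0.5635, -0.251, 0.1516]
eef_rot: [0.001, -0.035, 0.999, -0.0]
wrist_force: [0.2, 0.3, 0.4]
grip_width: 0.603
grip_force: 0.0
```

>>> servo_tool(
  plan=[
    [[0, 0, 0], [0, 0, 0], 0],
    [[0, 0, 0], [0, 0, 0], 0],
    [[0, 0, 0], [0, 0, 0], 0],
    [[0, 0, 0], [0, 0, 0], 0],
    [[0, 0, 0], [0, 0, 0], 0],
  ],
)

```text
time_s: 12.13
eef_pos: [0.5635, -0.2518, 0.1517]
eef_rot: [0.001, -0.035, 0.999, -0.001]
wrist_force: [1.3, -3.0, 5.7]
grip_width: 0.359
grip_force: 59.3
```

>>> servo_tool(
  plan=[
    [[0, -1, -6], [0, 0, 0], 0],
    [[0, -0.5, -8], [0, 0, 0], 0],
    [[0, 0, -8], [0, 0, 0], 0],
    [[0, 0, 0], [0, 0, 0], 0],
    [[0, 0, 0], [0, 0, 0], 0],
  ],
)

```text
time_s: 12.55
eef_pos: [0.5631, -0.2527, 0.1732]
eef_rot: [0.001, -0.035, 0.999, 0.0]
wrist_force: [-0.5, -1.1, -1.1]
grip_width: 0.357
grip_force: 59.4
```

>>> servo_tool(
  plan=[
    [[15, 0, 0], [0, 0, 0], 0],
    [[22, 0, 0], [0, 0, 0], 0],
    [[22, 0, 0], [0, 0, 0], 0],
    [[22, 0, 0], [0, 0, 0], 0],
    [[22, 0, 0], [0, 0, 0], 0],
  ],
)

```text
time_s: 12.97
eef_pos: [0.4587, -0.2598, 0.1719]
eef_rot: [-0.0, -0.035, 0.999, 0.0]
wrist_force: [0.5, -0.6, -0.2]
grip_width: 0.361
grip_force: 59.3
```

>>> servo_tool(
  plan=[
    [[22, 0, 0], [0, 0, 0], 0],
    [[18, 0, 0], [0, 0, 0], 0],
    [[0, 0, 0], [0, 0, 0], 0],
    [[0, 0, 0], [0, 0, 0], 0],
  ],
)

```text
time_s: 13.3
eef_pos: [0.4194, -0.2628, 0.1726]
eef_rot: [0.0, -0.035, 0.999, 0.0]
wrist_force: [0.0, -0.1, -0.4]
grip_width: 0.355
grip_force: 59.3
```

```bash
python3 - <<'E'
from h import *
stat(); s,i=snap('w9',("wrist","side"))
for n in i:
  for c in "ogb": print(n,c,blobs(i[n],c,40))
E
```

```text
t 13.3 pos [ 0.4194 -0.2628  0.1726] yaw 0.0692 tilt [0.0003 0.0001] F [ 0.  -0.1 -0.4] g 0.355
wrist o [([305, 208, 33, 15, 197], [321.2, 213.1]), ([276, 224, 85, 91, 5313], [318.3, 272.0])]
wrist g [([602, 349, 11, 9, 58], [606.6, 352.7])]
wrist b [([280, 6, 138, 182, 19462], [351.4, 95.9])]
side o [([362, 80, 278, 157, 3094], [520.3, 160.2]), ([270, 134, 15, 14, 157], [276.9, 140.9]), ([353, 242, 7, 19, 89], [356.2, 250.7])]
side g [([262, 0, 11, 25, 139], [268.0, 11.1])]
side b [([0, 0, 113, 266, 19095], [42.5, 105.3]), ([234, 0, 31, 17, 267], [252.9, 5.2]), ([273, 0, 122, 85, 7359], [341.6, 32.7]), ([171, 31, 71, 44, 1301], [195.2, 57.7]), ([262, 80, 17, 10, 89], [267.6, 84.5]), ([320, 156, 9, 27, 108], [325.4, 169.6]), ([382, 191, 33, 49, 292], [401.0, 213.6]), ([425, 204, 39, 20, 242], [444.6, 214.3]), ([274, 206, 24, 7, 136], [286.2, 208.8]), ([305, 273, 52, 46, 1335], [330.2, 295.1])]
```

>>> servo_tool(
  plan=[
    [[1, 5, 0], [0, 0, 0.06], 0],
    [[0, 38, 0], [0, 0, 0], 0],
    [[0, 38, 0], [0, 0, 0], 0],
    [[0, 38, 0], [0, 0, 0], 0],
    [[0, 38, 0], [0, 0, 0], 0],
  ],
)

```text
time_s: 13.82
eef_pos: [0.4177, -0.1043, 0.1724]
eef_rot: [-0.0, -0.005, 1.0, -0.0]
wrist_force: [1.7, -0.5, -0.8]
grip_width: 0.354
grip_force: 59.5
```

>>> servo_tool(
  plan=[
    [[0, 38, 0], [0, 0, 0], 0],
    [[0, 38, 0], [0, 0, 0], 0],
    [[0, 34, 0], [0, 0, 0], 0],
    [[0, 0, 0], [0, 0, 0], 0],
    [[0, 0, 0], [0, 0, 0], 0],
  ],
)

```text
time_s: 14.23
eef_pos: [0.4169, 0.0064, 0.1726]
eef_rot: [0.0, -0.007, 1.0, 0.0]
wrist_force: [-0.6, 0.2, -0.4]
grip_width: 0.363
grip_force: 59.7
```

```bash
python3 -c "
from h import *
stat()"
```

```text
t 14.2333 pos [0.4169 0.0064 0.1726] yaw 0.0145 tilt [0.0002 0.0001] F [-0.6  0.2 -0.4] g 0.363
```

>>> servo_tool(
  plan=[
    [[-12, 0, 0], [0, 0, 0], 0],
    [[-20, 0, 0], [0, 0, 0], 0],
    [[-20, 0, 0], [0, 0, 0], 0],
    [[-20, 0, 0], [0, 0, 0], 0],
    [[-12, 0, 0], [0, 0, 0], 0],
  ],
)

```text
time_s: 14.65
eef_pos: [0.5029, 0.0038, 0.1721]
eef_rot: [0.0, -0.004, 1.0, -0.0]
wrist_force: [-0.1, 0.5, -1.2]
grip_width: 0.358
grip_force: 59.7
```

>>> servo_tool(
  plan=[
    [[-8, 0, 0], [0, 0, 0], 0],
    [[0, 0, 0], [0, 0, 0], 0],
    [[0, 0, 8], [0, 0, 0], 0],
    [[0, 0, 8], [0, 0, 0], 0],
    [[0, 0, 0], [0, 0, 0], 0],
  ],
)

```text
time_s: 15.07
eef_pos: [0.5063, 0.0046, 0.1545]
eef_rot: [-0.002, -0.005, 1.0, -0.0]
wrist_force: [-0.4, -0.1, -1.0]
grip_width: 0.363
grip_force: 59.7
```

>>> servo_tool(
  plan=[
    [[0, 0, 1], [0, 0, 0], 0],
    [[0, 0, 0], [0, 0, 0], 0],
    [[0, 0, 0], [0, 0, 0], 0],
  ],
)

```text
time_s: 15.32
eef_pos: [0.5081, 0.0052, 0.1558]
eef_rot: [0.0, -0.005, 1.0, 0.0]
wrist_force: [-0.0, 0.0, -0.9]
grip_width: 0.358
grip_force: 59.7
```

>>> servo_tool(
  plan=[
    [[0, 1.5, 2], [0, 0, 0], 0],
    [[0, 0, 1], [0, 0, 0], 0],
    [[0, 0, 0], [0, 0, 0], 0],
    [[0, 0, 0], [0, 0, 0], 0],
  ],
)

```text
time_s: 15.65
eef_pos: [0.5082, 0.0066, 0.1525]
eef_rot: [-0.0, -0.005, 1.0, -0.0]
wrist_force: [-0.0, 0.6, -0.9]
grip_width: 0.36
grip_force: 59.7
```

>>> servo_tool(
  plan=[
    [[0, 0, 0.7], [0, 0, 0], 0],
    [[0, 0, 0], [0, 0, 0], 0],
    [[0, 0, 0], [0, 0, 0], 0],
  ],
)

```text
time_s: 15.9
eef_pos: [0.5084, 0.0066, 0.1521]
eef_rot: [0.0, -0.005, 1.0, 0.0]
wrist_force: [-0.4, 1.2, 3.3]
grip_width: 0.358
grip_force: 60.1
```

>>> servo_tool(
  plan=[
    [[0, 0, -0.4], [0, 0, 0], 0],
    [[0, 0, 0], [0, 0, 0], 0.7],
    [[0, 0, 0], [0, 0, 0], 0.7],
    [[0, 0, 0], [0, 0, 0], 0.7],
    [[0, 0, 0], [0, 0, 0], 0.7],
  ],
)

```text
time_s: 16.32
eef_pos: [0.5082, 0.0065, 0.1521]
eef_rot: [-0.0, -0.005, 1.0, -0.0]
wrist_force: [-0.3, 0.2, 0.3]
grip_width: 0.697
grip_force: 0.0
```

>>> servo_tool(
  plan=[
    [[0, 0, -5], [0, 0, 0], 0.7],
    [[0, 0, -15], [0, 0, 0], 0.7],
    [[0, 0, -25], [0, 0, 0], 0.7],
    [[0, 0, -25], [0, 0, 0], 0.7],
    [[0, 0, 0], [0, 0, 0], 0.7],
  ],
)

```text
time_s: 16.73
eef_pos: [0.5107, 0.0069, 0.2274]
eef_rot: [0.004, -0.005, 1.0, 0.001]
wrist_force: [0.9, 0.1, -0.0]
grip_width: 0.703
grip_force: 0.0
```

>>> servo_tool(
  plan=[
    [[0, -5, 0], [0, 0, -0.06], 0.7],
    [[-10, -37, 0], [0, 0, 0], 0.7],
    [[-10, -37, 0], [0, 0, 0], 0.7],
    [[-10, -37, 0], [0, 0, 0], 0.7],
    [[-10, -37, 0], [0, 0, 0], 0.7],
  ],
)

```text
time_s: 17.15
eef_pos: [0.559, -0.1448, 0.2228]
eef_rot: [0.0, -0.035, 0.999, -0.0]
wrist_force: [1.5, 0.9, -0.3]
grip_width: 0.7
grip_force: 0.0
```

>>> servo_tool(
  plan=[
    [[-15, -37, 0], [0, 0, 0], 0.7],
    [[-15, -37, 0], [0, 0, 0], 0.7],
    [[0, -36, 0], [0, 0, 0], 0.7],
    [[0, 0, 0], [0, 0, 0], 0.7],
    [[0, 0, 0], [0, 0, 0], 0.7],
  ],
)

```text
time_s: 17.57
eef_pos: [0.5958, -0.253, 0.2214]
eef_rot: [-0.001, -0.033, 0.999, 0.0]
wrist_force: [-0.2, 0.1, -0.2]
grip_width: 0.697
grip_force: 0.0
```

```bash
python3 - <<'E'
from h import *
stat(); s,i=snap('w10',("wrist","side","scene")); P=load('w10')[1]
for st,ce in blobs(i['wrist'],'b',150):
    x,y,w,h,a=st; print(st,ce,"far",onz(P,(x+w/2,y+h),.171).round(4),"mid",onz(P,(x+w/2,y+h/2),.16).round(4))
for c in "og": print(c,blobs(i['side'],c,25),blobs(i['scene'],c,15))
for x,y in((.551,.0073),(.508,.0068)): print([proj(pose(n),(x,y,.15)).round(0) for n in("side","scene")])
E
```

```text
t 17.5667 pos [ 0.5958 -0.253   0.2214] yaw 0.0665 tilt [-0.0013  0.0001] F [-0.2  0.1 -0.2] g 0.697
[295, 198, 56, 47, 1521] [322.3, 225.5] far [ 0.6018 -0.2505  0.171 ] mid [ 0.5924 -0.2511  0.16  ]
[559, 319, 81, 22, 1212] [603.9, 329.7] far [ 0.6504 -0.0879  0.171 ] mid [ 0.6504 -0.079   0.16  ]
o [([324, 81, 84, 21, 574], [364.5, 91.1]), ([448, 115, 192, 122, 2424], [550.5, 177.3]), ([270, 134, 15, 14, 157], [276.9, 140.8]), ([361, 138, 9, 9, 30], [365.0, 141.7]), ([331, 185, 6, 15, 63], [333.7, 193.3])] [([546, 143, 23, 23, 145], [557.6, 155.0]), ([324, 201, 5, 5, 22], [325.9, 202.9]), ([455, 202, 5, 5, 20], [456.9, 204.1])]
g [([239, 31, 35, 48, 789], [254.5, 51.6]), ([342, 182, 7, 14, 55], [345.5, 189.9])] [([563, 86, 4, 6, 16], [564.3, 88.4]), ([581, 93, 8, 6, 16], [584.4, 94.8])]
[array([346., 186.]), array([336., 202.])]
[array([335., 190.]), array([326., 198.])]
```

>>> servo_tool(
  plan=[
    [[-1.5, 1, 10], [0, 0, 0], 0.7],
    [[0, 0, 20], [0, 0, 0], 0.7],
    [[0, 0, 20], [0, 0, 0], 0.7],
    [[0, 0, 15], [0, 0, 0], 0.7],
    [[0, 0, 6], [0, 0, 0], 0.7],
  ],
)

```text
time_s: 18.13
eef_pos: [0.5963, -0.2482, 0.1485]
eef_rot: [-0.002, -0.036, 0.999, 0.001]
wrist_force: [0.2, 0.5, 0.4]
grip_width: 0.702
grip_force: 0.0
```

>>> servo_tool(
  plan=[
    [[0, 0, 0], [0, 0, 0], 0.7],
    [[0, 0, 0], [0, 0, 0], 0.7],
    [[0, 0, 0], [0, 0, 0], 0.6],
  ],
)

```text
time_s: 18.38
eef_pos: [0.5983, -0.2496, 0.1524]
eef_rot: [0.001, -0.035, 0.999, -0.0]
wrist_force: [-0.9, -0.2, -0.2]
grip_width: 0.604
grip_force: 0.0
```

```bash
python3 - <<'E'
from h import *
stat(); s,i=snap('w11'); P=load('w11')[1]
for st,ce in blobs(i['wrist'],'b',150):
    x,y,w,h,a=st; print(st,ce)
    if a>1000: print("midz.17",onz(P,(x+w/2,y+h/2),.16).round(4),"left/right",onz(P,(x,y+h*.7),.15).round(4),onz(P,(x+w,y+h*.7),.15).round(4))
E
```

```text
t 18.3833 pos [ 0.5983 -0.2496  0.1524] yaw 0.0707 tilt [ 0.0017 -0.0005] F [-0.9 -0.2 -0.2] g 0.604
[275, 229, 84, 86, 3901] [316.5, 278.2]
midz.17 [ 0.5909 -0.2511  0.16  ] left/right [ 0.6046 -0.2668  0.15  ] [ 0.6023 -0.2337  0.15  ]
[511, 355, 17, 19, 178] [519.8, 362.5]
[449, 361, 23, 15, 250] [457.9, 368.5]
[606, 361, 34, 24, 385] [627.9, 369.1]
```

>>> servo_tool(
  plan=[
    [[0, -0.8, 2], [0, 0, 0], 0.5],
    [[0, 0, 0], [0, 0, 0], 0.5],
    [[0, 0, 0], [0, 0, 0], 0],
    [[0, 0, 0], [0, 0, 0], 0],
    [[0, 0, 0], [0, 0, 0], 0],
  ],
)

```text
time_s: 18.85
eef_pos: [0.5979, -0.2506, 0.1498]
eef_rot: [0.0, -0.035, 0.999, -0.0]
wrist_force: [-0.7, 2.0, 3.4]
grip_width: 0.36
grip_force: 59.0
```

>>> servo_tool(
  plan=[
    [[0, 0, 0], [0, 0, 0], 0],
    [[0, 0, -6], [0, 0, 0], 0],
    [[0, 0, -8], [0, 0, 0], 0],
    [[0, 0, -8], [0, 0, 0], 0],
    [[0, 0, 0], [0, 0, 0], 0],
  ],
)

```text
time_s: 19.27
eef_pos: [0.5985, -0.2511, 0.1735]
eef_rot: [0.001, -0.035, 0.999, -0.001]
wrist_force: [0.5, 0.5, -0.2]
grip_width: 0.358
grip_force: 59.3
```

```bash
python3 -c "
from h import *
stat()"
```

```text
t 19.2667 pos [ 0.5985 -0.2511  0.1735] yaw 0.07 tilt [ 0.0028 -0.0009] F [ 0.5  0.5 -0.2] g 0.358
```

>>> servo_tool(
  plan=[
    [[10, 0, 1], [0, 0, 0], 0],
    [[20, 0, 0], [0, 0, 0], 0],
    [[22, 0, 0], [0, 0, 0], 0],
    [[22, 0, 0], [0, 0, 0], 0],
    [[22, 0, 0], [0, 0, 0], 0],
  ],
)

```text
time_s: 19.68
eef_pos: [0.4999, -0.2573, 0.1697]
eef_rot: [-0.0, -0.035, 0.999, 0.0]
wrist_force: [-0.2, 0.4, -0.5]
grip_width: 0.361
grip_force: 59.3
```

>>> servo_tool(
  plan=[
    [[22, 0, 0], [0, 0, 0], 0],
    [[22, 0, 0], [0, 0, 0], 0],
    [[22, 0, 0], [0, 0, 0], 0],
    [[16, 0, 0], [0, 0, 0], 0],
    [[0, 0, 0], [0, 0, 0], 0],
  ],
)

```text
time_s: 20.1
eef_pos: [0.4162, -0.2628, 0.17]
eef_rot: [-0.001, -0.034, 0.999, 0.0]
wrist_force: [-0.5, 0.5, -1.8]
grip_width: 0.362
grip_force: 59.3
```

>>> servo_tool(
  plan=[
    [[0, 0, -20], [0, 0, 0], 0],
    [[0, 0, -35], [0, 0, 0], 0],
    [[0, 0, -35], [0, 0, 0], 0],
    [[0, 0, -30], [0, 0, 0], 0],
    [[0, 0, 0], [0, 0, 0], 0],
  ],
)

```text
time_s: 20.52
eef_pos: [0.4224, -0.2643, 0.2966]
eef_rot: [0.005, -0.035, 0.999, -0.002]
wrist_force: [1.3, -1.3, -1.0]
grip_width: 0.356
grip_force: 59.5
```

```bash
python3 - <<'E'
from h import *
stat(); s,i=snap('w12')
for st,ce in blobs(i['wrist'],'b',150): print(st,ce)
E
```

```text
t 20.5167 pos [ 0.4224 -0.2643  0.2966] yaw 0.0705 tilt [ 0.0093 -0.0039] F [ 1.3 -1.3 -1. ] g 0.356
[295, 34, 96, 125, 9149] [343.8, 96.2]
[301, 212, 35, 15, 181] [317.7, 217.4]
[276, 230, 85, 92, 5486] [318.0, 277.8]
[440, 387, 27, 13, 170] [453.7, 392.8]
```

>>> servo_tool(
  plan=[
    [[0, 0, -15], [0, 0, 0], 0],
    [[0, 0, -15], [0, 0, 0], 0],
    [[0, 0, -15], [0, 0, 0], 0],
    [[0, 0, 0], [0, 0, 0], 0],
    [[0, 0, 0], [0, 0, 0], 0],
  ],
)

```text
time_s: 20.98
eef_pos: [0.42, -0.2629, 0.3347]
eef_rot: [0.0, -0.035, 0.999, 0.0]
wrist_force: [-0.1, -0.4, -2.1]
grip_width: 0.361
grip_force: 59.4
```

```bash
python3 - <<'E'
from h import *
np.set_printoptions(precision=4,suppress=True)
s=stat(); c=imaging.get_calibration("wrist"); m=c["mount"]; P=(c["intrinsics"],m[:3,3],m[:3,:3])
for z in(-.018,.021,.031,.034,.107,.114,.124): print(z,proj(P,(0,0,z)).round(1),proj(P,(.012,0,z)).round(1))
s,i=snap('w13'); im=i['wrist']
hsv=cv2.cvtColor(im,cv2.COLOR_BGR2HSV)
for r in range(150,320,4): print(r, ''.join('B' if 100<=h<=125 and S>150 else ('w' if v>170 and S<60 else ('d' if v<60 else '.')) for h,S,v in hsv[r,260:380:3]))
# bore in fixed cams
for n in("side","scene"):
    g=cv2.cvtColor(load('w10',n)[0],cv2.COLOR_BGR2GRAY); uv=proj(pose(n),(.574,.259,.1)); print(n,uv)
    x,y=int(uv[0]),int(uv[1]); print(g[y-9:y+9,x-11:x+12])
E
```

```text
t 20.9833 pos [ 0.42   -0.2629  0.3347] yaw 0.0697 tilt [0.0002 0.0004] F [-0.1 -0.4 -2.1] g 0.361
-0.018 [319.7 306.8] [319.7 274. ]
0.021 [319.3 257.4] [319.3 231.9]
0.031 [319.2 248.5] [319.2 224.3]
0.034 [319.2 246. ] [319.2 222.2]
0.107 [318.8 204.4] [318.8 187.3]
0.114 [318.8 201.7] [318.8 185. ]
0.124 [318.8 198.1] [318.8 182. ]
150 wwwwwwwwwwwwwwww.BBBBBBBBBBBBBBBBB..wwww
154 wwwwwwwwwwwwwwwwwBBBBBBBBB...wwwwwwwwww.
158 wwwwwwwwwwwwwwwww....wwwwwwwwwwwwwwwwww.
162 wwwwwwwwwwwwwwwwwwwwwwwwwwwwwwwwwwwwwww.
166 wwwwwwwwwwwwwwwwwwwwwwwwwwwwwwwwwwwwww..
170 wwwwwwwwwwwwwwwwwwwwwwwwwwwwwwwwwwwwww..
174 wwwwwwwwwwwwwwwwwwwwwwwwwwwwwwwwwwwww..w
178 wwwwwwwwwwwwwwwwwwwwwwwwwwwwwwwwwwwww...
182 wwwwwwwwwwwwwwwwwwwwwwwwwwwwwwwwwwwww.w.
186 wwwwwwwwwwwwwwwwwwwwwwwwwwwwwwwwwwwww.w.
190 wwwwwwwwwwwwwwwwwwwwwwwwwwwwwwwwwwww..w.
194 wwwwwwwwww...wwwwww.wwwwwwwwwwwwwwww.ww.
198 wwwwwwwww.....ww.......wwwwwwwwwwwww.w..
202 wwwwwwwww.....w.........wwwwwwwwwww..w..
206 wwwwwww......ww.........wwwwwwwwwww.ww..
210 ww...w........w.......w.wwwwwwwwwww.ww..
214 .................BBBBBB..wwwwwwwww..w.
[... 4017 characters left out ...]
135 114  91  86  86]
 [152 141 112  94 105 122 136 142 136 121 108 105 108 118 133 143 137 119
  101  81  66  63  63]
 [152 139 105  83  84  93 106 121 134 139 140 142 143 142 139 134 112  86
   71  65  63  62  60]
 [153 138 104  82  82  83  85  92 105 121 136 145 149 140 120 101  79  66
   63  63  63  60  55]
 [154 140 103  83  82  82  82  82  84  93 102 114 122 113  88  72  65  63
   64  62  61  55  52]
 [155 140 104  83  82  84  83  82  83  83  84  88  91  81  69  63  64  65
   62  59  54  50  49]
 [155 139 103  83  82  85  84  82  83  82  82  77  73  67  65  65  63  60
   56  52  50  50  49]
 [155 138  98  81  83  84  84  84  84  83  79  68  62  62  64  64  60  54
   52  51  51  51  49]]
```

>>> servo_tool(
  plan=[
    [[0, 0, 0], [0, 0, 0.07], 0],
    [[-12, 38, 0], [0, 0, 0], 0],
    [[-12, 38, 0], [0, 0, 0], 0],
    [[-12, 38, 0], [0, 0, 0], 0],
    [[-12, 38, 0], [0, 0, 0], 0],
  ],
)

```text
time_s: 21.45
eef_pos: [0.4675, -0.1097, 0.3338]
eef_rot: [-0.001, 0.001, 1.0, 0.0]
wrist_force: [1.1, 0.0, -1.2]
grip_width: 0.36
grip_force: 59.6
```

>>> servo_tool(
  plan=[
    [[-12, 38, 0], [0, 0, 0], 0],
    [[-12, 38, 0], [0, 0, 0], 0],
    [[-12, 38, 0], [0, 0, 0], 0],
    [[-12, 38, 0], [0, 0, 0], 0],
    [[-12, 38, 0], [0, 0, 0], 0],
  ],
)

```text
time_s: 21.87
eef_pos: [0.5276, 0.0809, 0.3337]
eef_rot: [-0.001, -0.0, 1.0, -0.0]
wrist_force: [0.7, 0.1, -0.5]
grip_width: 0.36
grip_force: 59.6
```

>>> servo_tool(
  plan=[
    [[-12, 38, 0], [0, 0, 0], 0],
    [[-12, 38, 0], [0, 0, 0], 0],
    [[-8, 35, 0], [0, 0, 0], 0],
    [[0, 0, 15], [0, 0, 0], 0],
    [[0, 0, 20], [0, 0, 0], 0],
  ],
)

```text
time_s: 22.28
eef_pos: [0.5605, 0.1923, 0.2987]
eef_rot: [-0.0, -0.001, 1.0, -0.0]
wrist_force: [-0.2, -0.6, 0.1]
grip_width: 0.36
grip_force: 59.7
```

>>> servo_tool(
  plan=[
    [[0, 0, 20], [0, 0, 0], 0],
    [[0, 0, 10], [0, 0, 0], 0],
    [[0, 0, 0], [0, 0, 0], 0],
    [[0, 0, 0], [0, 0, 0], 0],
    [[0, 0, 0], [0, 0, 0], 0],
  ],
)

```text
time_s: 22.7
eef_pos: [0.5606, 0.1898, 0.2711]
eef_rot: [0.001, 0.0, 1.0, 0.0]
wrist_force: [-0.1, -0.2, -0.9]
grip_width: 0.359
grip_force: 59.7
```

```bash
python3 - <<'E'
from h import *
np.set_printoptions(precision=4,suppress=True,linewidth=200)
stat(); s,i=snap('w14'); P=load('w14')[1]; im=i['wrist']; g=cv2.cvtColor(im,cv2.COLOR_BGR2GRAY)
def sub(g,P,nm):
    uv=proj(P,(.574,.2585,.1)); x,y=map(int,uv); r=45 if nm!='w1' else 45
    x0,y0=max(x-r,0),max(y-r,0); c=g[y0:y+r,x0:x+r]
    C=cv2.HoughCircles(cv2.resize(c,None,fx=4,fy=4,interpolation=cv2.INTER_CUBIC),cv2.HOUGH_GRADIENT_ALT,1.5,10,param1=120,param2=.6,minRadius=40,maxRadius=140)
    print(nm,uv.round(1))
    if C is not None:
        for q in C[0][:6]: 
            p=np.array([x0,y0])+(q[:2]+.5)/4-.5; print("  c",p.round(1),"r",q[2]/4,onz(P,p,.1)[:2],onz(P,p,.096)[:2])
    return c
c=sub(g,P,'w14'); print(c[::3,::3])
g2,P2=load('w2'); sub(cv2.cvtColor(g2,6),P2,'w2')
g1,P1=load('w1'); sub(cv2.cvtColor(g1,6),P1,'w1')
S,C=pose("side"),pose("scene")
print(onz(S,(313.8,161),.096),onz(C,(376.8,182.7),.096))
E
```

```text
t 22.7 pos [0.5606 0.1898 0.2711] yaw -0.0004 tilt [0.0012 0.0003] F [-0.1 -0.2 -0.9] g 0.359
w14 [397.  198.8]
[[122 125 124 126 125 124 124 126 126 122  89  94  90 118 124 122 124 125 123 122 121 122 120 119 117 117 160 230 223 222]
 [121 124 126 107 113 114 117 122 126 124  90  96  93 124 124 122 125 124 124 119 124 122 120 119 118 118 120 146 222 225]
 [123 124 125 105 108 108 107 107 109 108  96  96 102 115 118 121 124 123 124 119 123 121 120 116 118 117 122 121 223 226]
 [122 122 121 105 106 110 109 108 107 110 108 107 107 107 106 108 108 107 114 119 122 121 119 116 119 118 123 119 124 230]
 [124 123 116 104 106 107 110 109 107 109 109 109 108 109 107 107 109 108 107 106 117 120 118 116 119 122 121 118 120 191]
 [124 123 111 103 105 108 108 111 109 108 108 108 109 108 109 108 108 109 108 108 104 108 118 116 115 120 121 120 120 132]
 [125 124 105 104 105 105 107 126 124 123 123 121 119 114 110 110 108 108 107 108 109 109 107 111 117 120 121 120 125 121]
 [123 123 105 104 104 106 107 123 124 123 124 125 123 118 124 122 124 121 119 120 117 114 111 107 107 120 123 119 123 119]
 [10
[... 2267 characters left out ...]
  39  38  36  35  36  41  43  48  37  37  50 230 232 234 231 228]
 [ 37  38  36  38  39  36  36  37  36  40  37  39  35  39  39  39  38  37  35  38  39  38  40  38  70 229 230 228 228 231]
 [ 38  37  36  38  39  39  36  39  40  38  39  37  39  37  38  37  37  37  39  37  36  40  38  41 133 226 227 227 231 229]
 [119  23  63  84  85  85  62  40  36  38  38  37  37  37  38  38  39  37  38  39  36  36  39  34 205 228 228 232 228 226]]
w2 [359.9 171.6]
w1 [589.6 216.1]
  c [584.5 215.2] r 11.26067 [0.5732 0.2535] [0.5745 0.2568]
  c [590.9 216. ] r 13.294134 [0.5739 0.2597] [0.5752 0.2631]
  c [586.4 218.2] r 13.910974 [0.5762 0.2559] [0.5775 0.2592]
[0.5705 0.2591 0.096 ] [0.5709 0.2628 0.096 ]
```

```bash
python3 - <<'E'
from h import *
np.set_printoptions(precision=4,suppress=True)
for nm in("w14","w2"):
  im,P=load(nm); g=cv2.cvtColor(im,6).astype(np.float32)
  uv=proj(P,(.574,.2585,.1)); x,y=map(int,uv); x0,y0=x-26,y-26
  c=cv2.GaussianBlur(cv2.resize(g[y0:y+26,x0:x+26],None,fx=4,fy=4,interpolation=2),(0,0),4)
  for th in (108,110,112,114):
    k=((c<th)*255).astype(np.uint8); n,l,st,ce=cv2.connectedComponentsWithStats(k)
    j=l[104,104-6] or l[104,104]
    if j:
      cn=cv2.findContours((l==j).astype(np.uint8),0,1)[0][0]; (cx,cy),ax,an=cv2.fitEllipse(cv2.convexHull(cn)); p=np.array([x0+(cx+.5)/4-.5,y0+(cy+.5)/4-.5])
      print(nm,uv.round(1),th,p.round(2),np.array(ax)/4,onz(P,p,.096)[:2],onz(P,p,.1)[:2])
E
```

```text
w14 [397.  198.8] 108 [394.5  198.42] [23.1748 25.2463] [0.5747 0.2572] [0.5737 0.2563]
w14 [397.  198.8] 110 [394.46 198.36] [24.547  26.6014] [0.5747 0.2572] [0.5736 0.2562]
w14 [397.  198.8] 112 [395.17 198.11] [26.0276 29.8001] [0.5744 0.2578] [0.5734 0.2569]
w14 [397.  198.8] 114 [395.94 198.53] [28.4295 32.5311] [0.5748 0.2585] [0.5737 0.2575]
w2 [359.9 171.6] 108 [364.5  180.03] [50.4409 71.2106] [0.583  0.2637] [0.5821 0.2632]Traceback (most recent call last):
  File "<stdin>", line 11, in <module>
cv2.error: OpenCV(4.12.0) /io/opencv/modules/imgproc/src/shapedescr.cpp:361: error: (-201:Incorrect size of input array) There should be at least 5 points to fit the ellipse in function 'fitEllipseNoDirect'
```

>>> servo_tool(
  plan=[
    [[-5, 24, 0], [0, 0, 0], 0],
    [[-5, 24, 0], [0, 0, 0], 0],
    [[-3.5, 20, 0], [0, 0, 0], 0],
    [[0, 0, 0], [0, 0, 0], 0],
    [[0, 0, 0], [0, 0, 0], 0],
  ],
)

```text
time_s: 23.17
eef_pos: [0.5739, 0.2587, 0.2709]
eef_rot: [0.0, -0.0, 1.0, 0.0]
wrist_force: [-0.6, 0.4, -1.0]
grip_width: 0.363
grip_force: 59.8
```

>>> servo_tool(
  plan=[
    [[0, 0, 15], [0, 0, 0], 0],
    [[0, 0, 15], [0, 0, 0], 0],
    [[0, 0, 5], [0, 0, 0], 0],
    [[0, 0, 0], [0, 0, 0], 0],
    [[0, 0, 0], [0, 0, 0], 0],
  ],
)

```text
time_s: 23.58
eef_pos: [0.5739, 0.2574, 0.236]
eef_rot: [0.0, 0.0, 1.0, -0.0]
wrist_force: [1.0, 0.5, 0.4]
grip_width: 0.361
grip_force: 59.8
```

```bash
python3 - <<'E'
from h import *
np.set_printoptions(precision=4,suppress=True)
s=stat(); s,i=snap('w15',("side","scene","wrist"))
for n in("side","scene"):
  uv=proj(pose(n),np.r_[s['eef_pos'][:2],s['eef_pos'][2]-.02]); print(n,"expect cap",uv.round(1),[b for b in blobs(i[n],'b',12) if abs(b[1][0]-uv[0])<15 and abs(b[1][1]-uv[1])<40])
  print("expect nose",proj(pose(n),s['eef_pos']-[0,0,.119]).round(1))
E
```

```text
t 23.5833 pos [0.5739 0.2574 0.236 ] yaw -0.0005 tilt [ 0.0006 -0.    ] F [1.  0.5 0.4] g 0.361
side expect cap [314.1 131.9] [([311, 122, 3, 14, 24], [311.7, 128.3]), ([320, 156, 9, 27, 107], [325.5, 170.2])]
expect nose [314.7 156.1]
scene expect cap [378.7 156.8] []
expect nose [377.1 179.1]
```

>>> servo_tool(
  plan=[
    [[0, 0, 8], [0, 0, 0], 0],
    [[0, 0, 8], [0, 0, 0], 0],
    [[0, 0, 6], [0, 0, 0], 0],
    [[0, 0, 0], [0, 0, 0], 0],
    [[0, 0, 0], [0, 0, 0], 0],
  ],
)

```text
time_s: 24.15
eef_pos: [0.5733, 0.2577, 0.2124]
eef_rot: [-0.001, 0.0, 1.0, -0.001]
wrist_force: [-0.1, 0.0, -0.5]
grip_width: 0.362
grip_force: 59.8
```

>>> servo_tool(
  plan=[
    [[0, 0, 4], [0, 0, 0], 0],
    [[0, 0, 4], [0, 0, 0], 0],
    [[0, 0, 2], [0, 0, 0], 0],
    [[0, 0, 0], [0, 0, 0], 0],
  ],
)

```text
time_s: 24.48
eef_pos: [0.5733, 0.2577, 0.2025]
eef_rot: [-0.0, 0.0, 1.0, -0.0]
wrist_force: [-0.0, -0.5, -1.1]
grip_width: 0.357
grip_force: 59.8
```

```bash
python3 -c "
from h import *
s=stat();print(s['ft_torque'])"
```

```text
t 24.4833 pos [0.5733 0.2577 0.2025] yaw -0.0003 tilt [-0.0009 -0.0005] F [-0.  -0.5 -1.1] g 0.357
[0.03453829 0.01121192 0.02794977]
```

>>> servo_tool(
  plan=[
    [[0, 0, 4], [0, 0, 0], 0],
    [[0, 0, 4], [0, 0, 0], 0],
    [[0, 0, 4], [0, 0, 0], 0],
    [[0, 0, 0], [0, 0, 0], 0],
  ],
)

```text
time_s: 24.82
eef_pos: [0.5731, 0.2576, 0.19]
eef_rot: [-0.001, 0.0, 1.0, -0.0]
wrist_force: [0.6, -0.1, -1.2]
grip_width: 0.363
grip_force: 59.8
```

>>> servo_tool(
  plan=[
    [[0, 0, 4], [0, 0, 0], 0],
    [[0, 0, 4], [0, 0, 0], 0],
    [[0, 0, 4], [0, 0, 0], 0],
    [[0, 0, 0], [0, 0, 0], 0],
  ],
)

```text
time_s: 25.15
eef_pos: [0.5732, 0.2576, 0.1781]
eef_rot: [-0.001, 0.0, 1.0, -0.0]
wrist_force: [-1.6, 0.1, -1.5]
grip_width: 0.358
grip_force: 59.8
```

>>> servo_tool(
  plan=[
    [[0, 0, 3], [0, 0, 0], 0],
    [[0, 0, 3], [0, 0, 0], 0],
    [[0, 0, 3], [0, 0, 0], 0],
    [[0, 0, 0], [0, 0, 0], 0],
    [[0, 0, 0], [0, 0, 0], 0],
  ],
)

```text
time_s: 25.57
eef_pos: [0.5735, 0.2578, 0.17]
eef_rot: [-0.0, 0.0, 1.0, -0.0]
wrist_force: [0.3, -0.1, -1.2]
grip_width: 0.358
grip_force: 59.8
```

>>> servo_tool(
  plan=[
    [[0, 0, 2], [0, 0, 0], 0],
    [[0, 0, 2], [0, 0, 0], 0],
    [[0, 0, 0], [0, 0, 0], 0],
    [[0, 0, 0], [0, 0, 0], 0],
  ],
)

```text
time_s: 25.9
eef_pos: [0.5735, 0.2578, 0.1661]
eef_rot: [-0.0, 0.0, 1.0, -0.0]
wrist_force: [0.4, 0.4, -0.9]
grip_width: 0.363
grip_force: 59.8
```

>>> servo_tool(
  plan=[
    [[0, 0, 2], [0, 0, 0], 0],
    [[0, 0, 2], [0, 0, 0], 0],
    [[0, 0, 1], [0, 0, 0], 0],
    [[0, 0, 0], [0, 0, 0], 0],
    [[0, 0, 0], [0, 0, 0], 0],
  ],
)

```text
time_s: 26.32
eef_pos: [0.5736, 0.2579, 0.1611]
eef_rot: [-0.0, 0.0, 1.0, -0.0]
wrist_force: [-0.5, 0.4, -1.2]
grip_width: 0.36
grip_force: 59.8
```

>>> servo_tool(
  plan=[
    [[0, 0, 1], [0, 0, 0], 0],
    [[0, 0, 1], [0, 0, 0], 0],
    [[0, 0, 0], [0, 0, 0], 0],
    [[0, 0, 0], [0, 0, 0], 0],
  ],
)

```text
time_s: 26.65
eef_pos: [0.5736, 0.2579, 0.1591]
eef_rot: [-0.0, 0.0, 1.0, -0.0]
wrist_force: [0.4, 0.2, -1.1]
grip_width: 0.364
grip_force: 59.8
```

>>> servo_tool(
  plan=[
    [[0, 0, 0.8], [0, 0, 0], 0],
    [[0, 0, 0.7], [0, 0, 0], 0],
    [[0, 0, 0], [0, 0, 0], 0],
    [[0, 0, 0], [0, 0, 0], 0],
  ],
)

```text
time_s: 26.98
eef_pos: [0.5736, 0.2578, 0.1576]
eef_rot: [-0.0, 0.0, 1.0, -0.0]
wrist_force: [0.2, -0.2, -0.0]
grip_width: 0.359
grip_force: 59.8
```

>>> servo_tool(
  plan=[
    [[0, 0, 0.8], [0, 0, 0], 0],
    [[0, 0, 0.7], [0, 0, 0], 0],
    [[0, 0, 0], [0, 0, 0], 0],
    [[0, 0, 0], [0, 0, 0], 0],
  ],
)

```text
time_s: 27.32
eef_pos: [0.5736, 0.2579, 0.1561]
eef_rot: [-0.0, 0.0, 1.0, -0.0]
wrist_force: [-0.1, -0.2, -0.3]
grip_width: 0.362
grip_force: 59.8
```

>>> servo_tool(
  plan=[
    [[0, 0, 0.8], [0, 0, 0], 0],
    [[0, 0, 0.7], [0, 0, 0], 0],
    [[0, 0, 0], [0, 0, 0], 0],
    [[0, 0, 0], [0, 0, 0], 0],
  ],
)

```text
time_s: 27.65
eef_pos: [0.5737, 0.2579, 0.1548]
eef_rot: [0.0, 0.0, 1.0, 0.0]
wrist_force: [-1.0, -0.1, -0.5]
grip_width: 0.357
grip_force: 59.8
```

>>> servo_tool(
  plan=[
    [[0, 0, 0.5], [0, 0, 0], 0],
    [[0, 0, 0.5], [0, 0, 0], 0],
    [[0, 0, 0], [0, 0, 0], 0],
    [[0, 0, 0], [0, 0, 0], 0],
  ],
)

```text
time_s: 27.98
eef_pos: [0.5738, 0.2579, 0.154]
eef_rot: [0.0, 0.0, 1.0, 0.0]
wrist_force: [0.7, -0.4, 2.8]
grip_width: 0.359
grip_force: 60.1
```

>>> servo_tool(
  plan=[
    [[0, 0, 0.5], [0, 0, 0], 0],
    [[0, 0, 0.5], [0, 0, 0], 0],
    [[0, 0, 0], [0, 0, 0], 0],
    [[0, 0, 0], [0, 0, 0], 0],
  ],
)

```text
time_s: 28.32
eef_pos: [0.5739, 0.258, 0.1533]
eef_rot: [0.0, -0.0, 1.0, 0.0]
wrist_force: [-1.0, -0.7, 5.8]
grip_width: 0.362
grip_force: 60.4
```

>>> servo_tool(
  plan=[
    [[0, 0, 0.5], [0, 0, 0], 0],
    [[0, 0, 0.3], [0, 0, 0], 0],
    [[0, 0, 0], [0, 0, 0], 0],
    [[0, 0, 0], [0, 0, 0], 0],
  ],
)

```text
time_s: 28.65
eef_pos: [0.574, 0.258, 0.1528]
eef_rot: [0.001, -0.0, 1.0, 0.0]
wrist_force: [-0.3, -0.6, 6.6]
grip_width: 0.364
grip_force: 60.6
```

>>> servo_tool(
  plan=[
    [[0, 0, 0.6], [0, 0, 0], 0],
    [[0, 0, 0.6], [0, 0, 0], 0],
    [[0, 0, 0], [0, 0, 0], 0],
    [[0, 0, 0], [0, 0, 0], 0],
    [[0, 0, 0], [0, 0, 0], 0],
  ],
)

```text
time_s: 29.07
eef_pos: [0.5742, 0.258, 0.1521]
eef_rot: [0.001, -0.0, 1.0, 0.0]
wrist_force: [-0.7, -1.3, 10.4]
grip_width: 0.363
grip_force: 60.9
```

>>> servo_tool(
  plan=[
    [[0, 0, 0.4], [0, 0, 0], 0],
    [[0, 0, 0], [0, 0, 0], 0],
    [[0, 0, 0], [0, 0, 0], 0],
    [[0, 0, 0], [0, 0, 0], 0],
    [[0, 0, 0], [0, 0, 0], 0],
  ],
)

```text
time_s: 29.48
eef_pos: [0.5743, 0.258, 0.1518]
eef_rot: [0.001, -0.0, 1.0, 0.0]
wrist_force: [-1.6, -1.1, 10.1]
grip_width: 0.364
grip_force: 61.0
```

Contact came at TCP z ≈ 0.154, and about 11 N has been held for over 0.4 s. I ease off slightly, release and rise.

>>> servo_tool(
  plan=[
    [[0, 0, -0.8], [0, 0, 0], 0],
    [[0, 0, 0], [0, 0, 0], 0.7],
    [[0, 0, 0], [0, 0, 0], 0.7],
    [[0, 0, 0], [0, 0, 0], 0.7],
    [[0, 0, 0], [0, 0, 0], 0.7],
  ],
)

```text
time_s: 29.9
eef_pos: [0.5733, 0.2577, 0.1505]
eef_rot: [-0.0, 0.0, 1.0, -0.0]
wrist_force: [-0.0, -1.0, 0.3]
grip_width: 0.7
grip_force: 0.0
```

>>> servo_tool(
  plan=[
    [[0, 0, -5], [0, 0, 0], 0.7],
    [[0, 0, -15], [0, 0, 0], 0.7],
    [[0, 0, -25], [0, 0, 0], 0.7],
    [[0, 0, -30], [0, 0, 0], 0.7],
    [[0, 0, -30], [0, 0, 0], 0.7],
  ],
)

```text
time_s: 30.32
eef_pos: [0.5733, 0.2576, 0.257]
eef_rot: [-0.001, 0.0, 1.0, -0.001]
wrist_force: [0.1, 0.1, 0.2]
grip_width: 0.7
grip_force: 0.0
```

>>> servo_tool(
  plan=[
    [[0, -40, 0], [0, 0, 0], 0.7],
    [[0, -40, 0], [0, 0, 0], 0.7],
    [[0, 0, 0], [0, 0, 0], 0.7],
    [[0, 0, 0], [0, 0, 0], 0.7],
    [[0, 0, 0], [0, 0, 0], 0.7],
  ],
)

```text
time_s: 30.73
eef_pos: [0.5737, 0.1776, 0.2565]
eef_rot: [0.0, 0.001, 1.0, 0.0]
wrist_force: [0.7, -0.7, -0.4]
grip_width: 0.699
grip_force: 0.0
```

```bash
python3 - <<'E'
from h import *
np.set_printoptions(precision=4,suppress=True)
stat(); s,i=snap('w16',("wrist","side","scene")); P=load('w16')[1]
e=np.array([.574,.258])
for n in i:
  Q=P if n=="wrist" else pose(n)
  print(n,"expect stirrup mid",proj(Q,(*e,.15)).round(1),"if +11:",proj(Q,(*e,.161)).round(1))
  uv=proj(Q,(*e,.15)); print([b for b in blobs(i[n],'b',10) if np.hypot(*(np.array(b[1])-uv))<60])
for c in "og": print(c,[b for b in blobs(i['side'],c,20) if 320<b[1][0]<350 and b[1][1]>180])
E
```

```text
t 30.7333 pos [0.5737 0.1776 0.2565] yaw -0.0011 tilt [0.0004 0.0003] F [ 0.7 -0.7 -0.4] g 0.699
wrist expect stirrup mid [436.4 204.7] if +11: [442.  209.4]
[([356, 177, 109, 62, 3298], [412.9, 212.8])]
side expect stirrup mid [314.5 148.1] if +11: [314.4 145.5]
[([312, 144, 5, 12, 45], [314.0, 149.9]), ([320, 156, 9, 27, 105], [325.5, 170.1])]
scene expect stirrup mid [377.8 171.7] if +11: [377.9 169.3]
[]
o [([331, 185, 7, 16, 67], [333.8, 193.1])]
g [([342, 181, 7, 15, 68], [345.3, 189.4])]
```

```bash
python3 -c "
from h import *
print(job.hand_in())"
```

```text
the job is handed in; nothing more can be done
None
```

The job is handed in at about 31 s of robot time: green and orange hang on the spare hook, and blue is seated in the priming stand, pressed onto the seal with about 11 N for over 0.4 s and released.

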